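# Seat an end cap on the bench gauge and hold it down

### The job

Take the end cap (the flanged part with the tall solid hub) off the free-spinning turntable and fit it on the bench gauge: the cap hides the locating pin, which you find by sliding the cap along the slot line until it drops on, and then press it fully home on the datum ring against the gauge's spring. Finish while still holding the cap pressed fully home and level, so that the reading can be taken; do not knock the other parts over or off the turntable, and leave the loupe where it stands.

Things in the scene. Friction and masses are not known exactly. Their poses are not given: they have to be found in the camera images.
- cap: turned aluminium end cap, round: flange 76 mm diameter, 12 mm thick; on it a solid hub 34 mm diameter (neck 1 mm slimmer from 12 to 21 mm up), its top 44 mm above the underside. From below a central blind bore, 13.4 mm diameter, 21 mm deep, not seen from above. About 0.22 kg. Origin: centre of the underside, z up. Stands upright, 60 mm off the turntable's axis; its turn about z does not matter
- gauge: bench gauge: fixed aluminium plate 260 x 120 x 25 mm, a 14 mm slot along its middle; origin: centre of its underside, x along the slot. Clamped on it, immovable, is the locator: carriage 76 x 64 mm, 45 mm above the bench; around the pin a flat datum ring 60/34 mm. A dial (54 mm wide, top 50 mm above the bench) lies 75 mm from the pin on the +x side, a clamp knob (top at 47 mm) 46 mm on the -x side
- datum_mid (a point): point on the gauge at the height of the datum ring's flat top (51 mm above the bench), straight above the slot's centreline; x along the slot, z up. The pin stands upright exactly on this centreline, at an unreported place from 15 mm on the -x side to 15 mm on the +x side of this point. Pin: 12 mm diameter, straight to 9 mm above this height, then tapering to a flat 5 mm wide tip at 16 mm
- sleeve (a joint): travel in m of the sprung sleeve (29 mm diameter) around the pin: 0 free, its top then 5 mm above the datum ring; 0.005 when a cap sits fully home, underside on the datum ring; limit 0.007. The dial's needle follows it. Its spring pushes up with 6 N at 0, 12 N at 0.005: more than the cap's weight, so a cap on the pin rests 5 mm high until it is pressed, and rises when let go
- turntable: inspection turntable; origin: centre of its foot, on the bench. Its dark steel platter, 260 mm diameter, top 40 mm above the bench, turns freely and endlessly at the slightest push; on it stand the cap, the ring gauge and the bush
- ring_gauge: bystander on the turntable: plain steel ring, 60 mm outside, 28 mm inside diameter, 16 mm high; origin: centre of the underside
- bush: bystander on the turntable: small flanged brass bush, flange 44 mm, barrel 30 mm diameter, 28 mm high; origin: centre of the underside
- loupe: bystander on the bench: black inspection loupe, 42 mm diameter, 46 mm high; origin: centre of the underside

How it is judged:
On the way:
1. the cap is held clear above the turntable, its underside at least 15 mm above the platter (z of cap in the frame of turntable above 0.055 m and contact force between the fingers and cap above 1 N), for 0.2 s.
At the end, for the whole second after the job is handed in: cap on the pin, underside within 1.5 mm of the datum ring (the height of datum_mid), axis within 4 mm of the slot's centreline, level within 0.06 rad, at rest; sleeve pushed down over 3.5 mm; gripper still on the cap with over 2 N; ring gauge and bush still on the turntable (value of joint sleeve above 0.0035 m and z of cap in the frame of datum_mid between -0.0025 and 0.0015 m and y of cap in the frame of datum_mid between -0.004 and 0.004 m and x of cap in the frame of datum_mid between -0.019 and 0.019 m and angle between cap's own z axis and vertical below 0.06 rad and linear speed of cap below 0.02 m/s and contact force between the fingers and cap above 2 N and height (world z) of each of ring_gauge, bush above 0.035 m); the arm keeps its last pose, push and grip.
It fails at once if the ring gauge or the bush is knocked off the turntable or over (height (world z) of any of ring_gauge, bush below 0.03 m or angle between any of ring_gauge, bush's own z axis and vertical above 0.6 rad).
It fails at once if the loupe is pushed about by more than 30 mm (distance of loupe from where it was at the start of the episode above 0.03 m).
It also fails if it takes over 48 s, if anything falls off the work surface, if the arm or the gripper's body presses on something with over 40 N, if the wrist force passes 120 N, or if a joint passes its speed limit or range.

### The arm

A 6-joint arm with a two-finger parallel gripper is mounted at the origin on the work surface. World frame = base frame: x ahead of the robot, y to its left, z up, the work surface at z = 0. Lengths are in m, angles in rad, forces in N, time in s.
With the tool pointing down it reaches from about 0.425 to 0.95 m from the base axis. Payload 3.5 kg.
Tool frame: the origin (TCP) lies between the finger pads; the fingertips stand 19 mm ahead of it and the grasp point (between the pads) is the TCP (ctrl.nose_length is the distance from the TCP to the fingertips, in m); z points along the fingers, y is the line along which they close (so a half turn about z gives the same grasp; the last joint's range is limited). The gripper opens to 85 mm and grips with 20 to 120 N. Pads are 22 mm wide; open, the fingers measure 114 mm over their backs; the gripper's body (76 mm by 85 mm) begins 54 mm behind the grasp point. The pads swing forward as they close: fully open they stand 13 mm farther back than shut.
Start: joints at [1.13, 0.286, 1.577, -0, 1.279, -0.15], TCP at [0.193, 0.647, 0.25] pointing down, gripper open.
Joint ranges: [-2.77, 2.77], [-0.9, 2.22], [0.21, 2.48], [-1.53, 4.67], [0.24, 2.81], [-2.84, 2.84]. Speed limits (rad/s): [2.79, 2.79, 3.14, 3.14, 3.14, 3.14].

### API

Orientations are given as a unit quaternion [x, y, z, w].
In Python, from plant import ctrl gives the robot as it stands.
- The arm moves only by the tool apply_moves, never from a script. Its argument "series" is a list of rows, each a list of 6 numbers: the shift along the world's x, y, z scaled (see below), then the turn, a rotation vector about the world's x, y, z scaled (see below). A call has 1 to 20 rows; each row is the pose to reach, as a shift and turn from the pose commanded when the call began; what a row does not reach only later rows make up. The controller multiplies each number of a shift by 0.8 m and each number of a turn by 45 degrees. A row lasts 1/8 s, in which the tool goes at most 62.5 mm and 10.7 degrees, less where a joint would pass 70% of its speed; a pose out of reach is approached as far as the arm can. A call with a number of a shift or a turn outside -1 to 1 is refused whole. A call with a gripper value outside its range is refused whole. "jaw" is the opening, from 0 (shut) to 1 (fully open), set as the call begins (left out, the last holds). The fingers move at their own pace and stop on an object; "squeeze" is the grip in N (left out, the last holds). Time passes only in rows, so rows that repeat a pose let the fingers close. It gives the time, the measured TCP pose, the force, the opening and the grip force at its end, in the units of the state.
- ctrl.get_state(): the state, without advancing time (a new reading comes with each control period).
- ctrl.read_camera(name): name is "scene" or "top" or "wrist"; returns the picture (400x640x3 uint8, red, green, blue); there is no depth.
- ctrl.get_calibration(name): a dict with "fx", "fy", "cx", "cy" (pixels), "xyz" and "orientation" of the camera in the world; the wrist camera has in their place "hand_eye" (4x4, takes a point from camera to tool coordinates, whose origin is the TCP and whose axes are the flange's). Camera axes: x right, y up, looking along -z (the intrinsics and any distortion apply to the point x, -y, -z); pixel columns grow to the right and rows downward; lengths in m; the calibration is good to about 2 mm. A picture is of the moment at which its call begins: read the wrist's pose just before it. get_calibration takes no time and is no camera call.
- ctrl.sign_off(): hands the job in; it is judged then, once.
Trained networks look in the newest picture that a camera, given by its name, has taken for a name from the list of things; names that differ only in an ending like _2 or _b are one class to them, and where a whole thing is asked for, a point or a joint stands for the part that bears it (a point fixed in the world has none). Each returns a list of dicts, best first, with "p" (0 to 1); they miss things now and then, are a little off and sometimes report something else, mostly with a low value. They report only what shows in the picture. A call takes as long as a camera call.
- ctrl.boxes_of(thing, camera): "xy" ([column, row] as shares, 0 to 1, of the picture: columns of its width, rows of its height, amid what is visible of it).
- ctrl.silhouettes(thing, camera): "pixels" (400x640 bool, what is visible of it) and "xy" ([column, row] as shares, 0 to 1, of the picture: columns of its width, rows of its height, amid what is visible of it).
The state is a dict: "time": time; "qpos": joint angles; "dq": joint speeds; "joint_efforts": joint torques, N m; "eef_pos": TCP position; "tcp_rot": TCP orientation; "contact_force": force on the tool from outside, world axes, zero at the start; "wrist_torque": the same for the moment, N m; "opening": opening from 0.0 (shut) to 1.0 (fully open); "finger_force": force on a finger pad.
Only numpy, scipy, OpenCV 4.12 (cv2) and the standard library are available. Lean on these libraries where they do the work, as an engineer would, in place of code of your own. Each camera call takes 0.05 s, during which the arm holds its last target. There are 200 camera calls.

## Working session

There is one attempt and no reset: what is moved stays moved. The work goes in short steps, Python scripts to look and compute and a tool call to move; the robot and the scene stay as the last step left them, time stands still between calls to the robot, and variables do not carry over. Pictures are saved under pics/ and viewed, at most 10 in all, crops included, and the job is handed in when it is done.

Besides the shell and the picture viewer there is one more tool, called as name(argument=value, ...) on one line, values as JSON. apply_moves: Moves the arm, as the interface text tells. Shifts and turns lie within -1 to 1; 1 stands for 0.8 m of shift or 45 degrees of turn. Its arguments: {"type":"object","properties":{"series":{"type":"array"},"jaw":{"type":"number"},"squeeze":{"type":"number"}},"required":["series"]}

```bash
ls; mkdir -p pics; cat > h.py <<'E'
import numpy as np, cv2
from scipy.spatial.transform import Rotation as R
from plant import ctrl
def pose(cam, s=None):
    c=ctrl.get_calibration(cam)
    K=np.array([[c['fx'],0,c['cx']],[0,c['fy'],c['cy']],[0,0,1.]])
    if 'hand_eye' in c:
        s=s or ctrl.get_state(); T=np.eye(4);T[:3,:3]=R.from_quat(s['tcp_rot']).as_matrix();T[:3,3]=s['eef_pos']
        T=T@np.array(c['hand_eye']); return K,T[:3,:3],T[:3,3],c
    return K,R.from_quat(c['orientation']).as_matrix(),np.array(c['xyz']),c
def ray(cam,uv,z,s=None):
    K,Rm,t,c=pose(cam,s); d=Rm@np.array([(uv[0]-K[0,2])/K[0,0],-(uv[1]-K[1,2])/K[1,1],-1])
    return t+d*(z-t[2])/d[2]
def proj(cam,P,s=None):
    K,Rm,t,c=pose(cam,s); p=Rm.T@(np.array(P)-t); return K[0,0]*p[0]/-p[2]+K[0,2], K[1,1]*-p[1]/-p[2]+K[1,2]
E
python3 - <<'E'
from h import *
for cam in ['top','scene']:
    im=ctrl.read_camera(cam); cv2.imwrite(f'pics/{cam}0.png',im[:,:,::-1]); print({k:np.round(v,3) if not isinstance(v,str) else v for k,v in ctrl.get_calibration(cam).items()})
for t,z in [('cap',.06),('gauge',.04),('sleeve',.05),('turntable',.04),('ring_gauge',.056),('bush',.06),('loupe',.04)]:
    b=ctrl.boxes_of(t,'top')
    for d in b[:2]: 
        uv=np.array(d['xy'])*[640,400]; print(t,round(d['p'],2),uv.round(),ray('top',uv,z).round(3))
print(ctrl.get_state()); print(ctrl.get_calibration('wrist'))
E
```

```text
pics
{'fx': np.float64(374.393), 'fy': np.float64(374.393), 'cx': np.float64(318.223), 'cy': np.float64(193.688), 'xyz': array([0.509, 0.022, 0.977]), 'orientation': array([-0.037,  0.036,  0.712, -0.7  ])}
{'fx': np.float64(505.715), 'fy': np.float64(505.715), 'cx': np.float64(324.222), 'cy': np.float64(200.602), 'xyz': array([ 0.855, -0.416,  0.882]), 'orientation': array([0.268, 0.075, 0.25 , 0.927])}
cap 0.78 [223. 230.] [0.519 0.256 0.06 ]
gauge 0.7 [398. 221.] [ 0.535 -0.177  0.04 ]
sleeve 0.56 [332. 145.] [ 0.728 -0.014  0.05 ]
sleeve 0.49 [406. 235.] [ 0.501 -0.192  0.05 ]
turntable 0.64 [236. 210.] [0.569 0.229 0.04 ]
ring_gauge 0.7 [262. 195.] [0.605 0.161 0.056]
bush 0.76 [211. 182.] [0.638 0.287 0.06 ]
loupe 0.5 [331. 144.] [ 0.732 -0.013  0.04 ]
{'time': 0.45, 'qpos': array([ 1.12999408e+00,  2.86367417e-01,  1.57681345e+00, -1.09806886e-05,
        1.27859995e+00, -1.49986874e-01]), 'dq': array([-1.44573449e-03, -1.81343716e-03, -9.64355933e-04,  1.16195874e-03,
        1.37912070e-04,  3.34095420e-05]), 'joint_efforts': array([-9.50945141e-04, -4.05360281e+01, -2.92451692e+01, -1.10000501e-04,
        1.59693296e-03,  9.23872221e-06]), 'eef_pos': array([0.19348467, 0.64661238, 0.25021836]), 'tcp_rot': array([ 1.44894262e-01,  9.89447141e-01, -9.15350181e-05, -2.23583519e-05]), 'contact_force': array([-1.29445615, -0.52000965, -0.07076035]), 'wrist_torque': array([0.00792121, 0.02696311, 0.00456427]), 'finger_force': 0.0, 'opening': 1.000408420559404}
{'fx': 277.92652662342016, 'fy': 277.92652662342016, 'cx': 318.3333914112186, 'cy': 197.81274656728093, 'hand_eye': array([[ 2.67066570e-03,  9.53643281e-01,  3.00927500e-01,
         7.56510514e-02],
       [ 9.99996209e-01, -2.34531004e-03, -1.44242853e-03,
         5.03780801e-04],
       [-6.69793987e-04,  3.00930211e-01, -9.53645930e-01,
        -1.23170656e-01],
       [ 0.00000000e+00,  0.00000000e+00,  0.00000000e+00,
         1.00000000e+00]])}
```

View pics/top0.png

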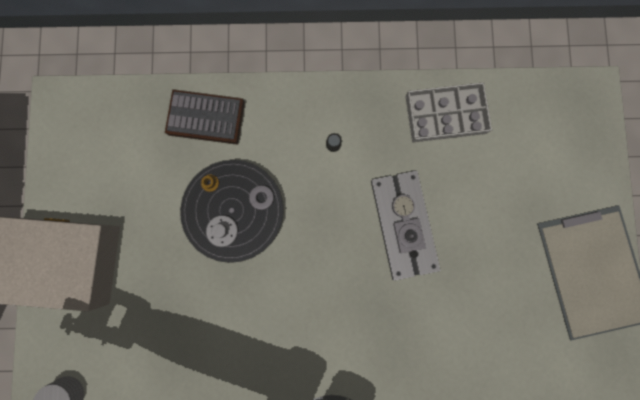

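View pics/scene0.png

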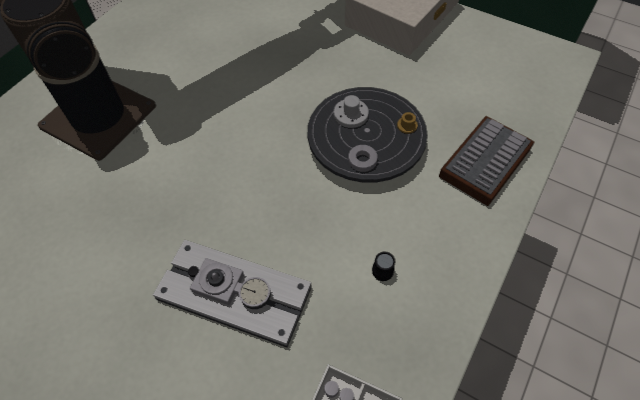

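The top view shows the turntable with the cap at (221,231), the ring at (261,197) and the bush at (210,183). On the gauge, the locator and pin are at (410,236) and the dial at (403,205), so the slot's +x runs up and slightly left. The scene view agrees. I'll move over the cap first for a wrist look.

apply_moves(series=[[0.16, -0.22, 0.06, 0, 0, 0], [0.16, -0.22, 0.06, 0, 0, 0], [0.16, -0.22, 0.06, 0, 0, 0], [0.16, -0.22, 0.06, 0, 0, 0], [0.39, -0.5, 0, 0, 0, 0], [0.39, -0.5, 0, 0, 0, 0], [0.39, -0.5, 0, 0, 0, 0], [0.39, -0.5, 0, 0, 0, 0], [0.39, -0.5, 0, 0, 0, 0], [0.39, -0.5, -0.05, 0, 0, 0], [0.39, -0.5, -0.05, 0, 0, 0], [0.39, -0.5, -0.05, 0, 0, 0]], jaw=1, squeeze=70)

```text
time: 1.95
eef_pos: [0.5057, 0.2471, 0.2114]
tcp_rot: [0.145, 0.989, 0.0, 0.001]
contact_force: [-0.5, 1.0, 1.4]
opening: 0.996
finger_force: 0.0
```

```bash
cat >> h.py <<'E'
def look(name,things):
    s=ctrl.get_state(); im=ctrl.read_camera('wrist'); cv2.imwrite(f'pics/{name}.png',im[:,:,::-1])
    print('tcp',s['eef_pos'].round(4),s['time'],s['contact_force'].round(1))
    for t,z in things:
        for d in ctrl.silhouettes(t,'wrist')[:1]:
            m=d['pixels'].astype(np.uint8); cs,_=cv2.findContours(m,cv2.RETR_EXTERNAL,cv2.CHAIN_APPROX_NONE); c=max(cs,key=len)[:,0]
            P=np.array([ray('wrist',u+0.5,z,s)[:2] for u in c.astype(float)]); (cc,r)=cv2.minEnclosingCircle(P.astype(np.float32))
            uv=np.array(d['xy'])*[640,400]
            print(t,round(d['p'],2),uv.round(),'ray',ray('wrist',uv,z,s).round(4),'circle@z',np.round(cc,4),round(r,4))
    return s,im
E
python3 - <<'E'
from h import *
s,im=look('w1',[('cap',.052),('ring_gauge',.056),('bush',.05)])
E
```

```text
tcp [0.5057 0.2471 0.2114] 1.95 [-0.5  1.   1.4]
cap 0.89 [338. 195.] ray [0.5217 0.2652 0.052 ] circle@z [0.5184 0.2655] 0.0396
ring_gauge 0.59 [278. 285.] ray [0.6062 0.1688 0.056 ] circle@z [0.5979 0.1704] 0.0334
bush 0.72 [389. 276.] ray [0.6368 0.2968 0.05  ] circle@z [0.6418 0.2992] 0.0287
```

View pics/w1.png

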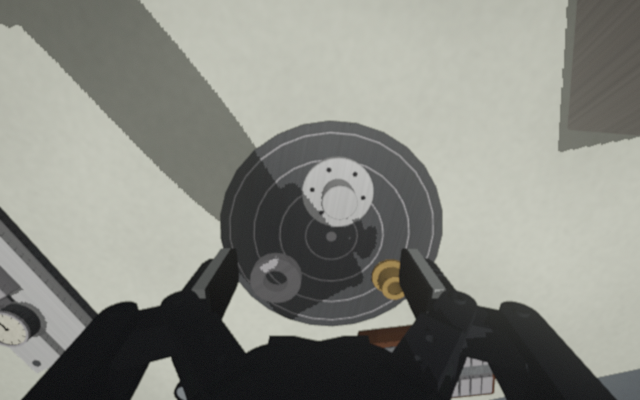

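The wrist view shows the cap flange at (338,191) with the hub top at (341,203). The ring and bush are well clear below it. Next I'll look at the gauge.

apply_moves(series=[[0, -0.55, 0, 0, 0, 0], [0, -0.55, 0, 0, 0, 0], [0, -0.55, 0, 0, 0, 0], [0, -0.55, 0, 0, 0, 0], [0, -0.55, 0, 0, 0, 0], [0, -0.55, 0, 0, 0, 0], [0, -0.55, 0, 0, 0, 0], [0, -0.55, 0, 0, 0, 0], [0, -0.55, 0, 0, 0, 0], [0, -0.55, 0, 0, 0, 0]])

```text
time: 3.4
eef_pos: [0.5057, -0.1918, 0.2105]
tcp_rot: [0.144, 0.99, 0.0, 0.0]
contact_force: [-0.5, 0.6, -0.3]
opening: 0.998
finger_force: 0.0
```

```bash

python3 - <<'E'
from h import *
s,im=look('g1',[('gauge',.025),('sleeve',.056)])
np.save('g1.npy',[s['eef_pos'].tolist()+s['tcp_rot'].tolist()])
E
```

```text
tcp [ 0.5057 -0.1918  0.2105] 3.4 [-0.5  0.6 -0.3]
gauge 0.61 [328. 159.] ray [ 0.4864 -0.1744  0.025 ] circle@z [ 0.5285 -0.1957] 0.1411
sleeve 0.92 [308. 177.] ray [ 0.4927 -0.1984  0.056 ] circle@z [ 0.4993 -0.1997] 0.0155
```

View pics/g1.png

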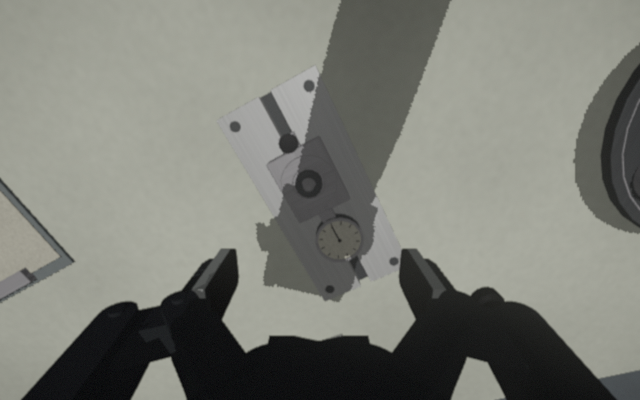

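The gauge lies on a diagonal in the view. The sleeve is a dark ring at about (308,184), the dial at (338,238), the knob at (288,143), and the plate screws are at (235,127), (309,86), (330,289) and (394,261). I'll zoom in on the pin.

```bash

python3 - <<'E'
from h import *
im=cv2.imread('pics/g1.png'); c=im[135:265,250:400]; cv2.imwrite('pics/g1c.png',cv2.convertScaleAbs(cv2.resize(c,None,fx=4,fy=4,interpolation=cv2.INTER_CUBIC),alpha=1.6))
a=np.load('g1.npy')[0]; s=dict(eef_pos=a[:3],tcp_rot=a[3:])
W=[ray('wrist',p,.025,s)[:2] for p in [(235,127),(309,86),(330,289),(394,261)]]
A=(W[0]+W[1])/2;B=(W[2]+W[3])/2; print('slot',A,B,'len',np.linalg.norm(B-A),'mid',(A+B)/2,'ang',np.degrees(np.arctan2(*(B-A)[::-1])))
print('sleeve top',ray('wrist',(308.5,184.5),.056,s),'dial',ray('wrist',(338,238),.05,s),'knob',ray('wrist',(288,143),.047,s))
E
```

```text
slot [ 0.41627656 -0.2163818 ] [ 0.64186549 -0.1735269 ] len 0.2296233983492603 mid [ 0.52907102 -0.19495435] ang 10.756251812522796
sleeve top [ 0.50074485 -0.20000949  0.056     ] dial [ 0.57082707 -0.1870521   0.05      ] knob [ 0.45529403 -0.20824266  0.047     ]
```

View pics/g1c.png

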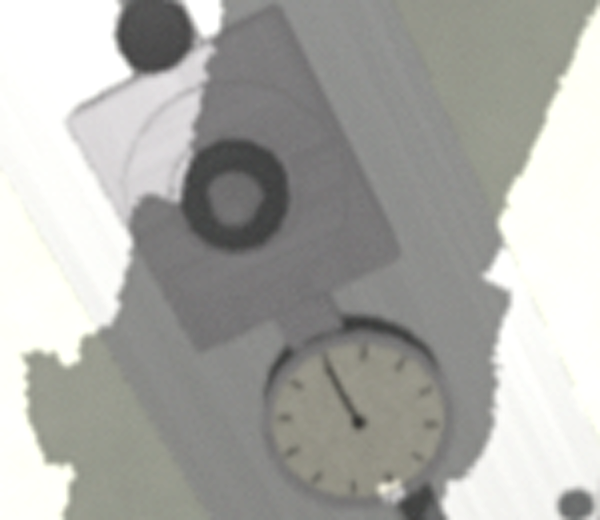

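The crop puts the sleeve centre at full-image (309,184). The slot line and knob spacing agree, so the pin is at about (0.4995, -0.2005). Back to the cap, lower this time.

apply_moves(series=[[0.015, 0.57, 0, 0, 0, 0], [0.015, 0.57, 0, 0, 0, 0], [0.015, 0.57, 0, 0, 0, 0], [0.015, 0.57, 0, 0, 0, 0], [0.015, 0.57, 0, 0, 0, 0], [0.015, 0.57, 0, 0, 0, 0], [0.015, 0.57, 0, 0, 0, 0], [0.015, 0.57, -0.09, 0, 0, 0], [0.015, 0.57, -0.09, 0, 0, 0], [0.015, 0.57, -0.09, 0, 0, 0], [0.015, 0.57, -0.09, 0, 0, 0], [0.015, 0.57, -0.09, 0, 0, 0]])

```text
time: 5.05
eef_pos: [0.519, 0.2622, 0.1407]
tcp_rot: [0.146, 0.989, 0.001, 0.002]
contact_force: [-0.9, -0.2, 0.2]
opening: 1.002
finger_force: 0.0
```

```bash

python3 - <<'E'
from h import *
s,im=look('w2',[('cap',.052)])
print('tcp at hub top',proj('wrist',list(s['eef_pos'][:2])+[.084],s), 'hubtop pts',ray('wrist',(341,203),.084,dict(eef_pos=np.array([.5057,.2471,.2114]),tcp_rot=s['tcp_rot'])))
cv2.imwrite('pics/w2c.png',cv2.convertScaleAbs(cv2.resize(im[60:260,200:440,::-1],None,fx=3,fy=3),alpha=1.3))
E
```

```text
tcp [0.519  0.2622 0.1407] 5.05 [-0.9 -0.2  0.2]
cap 0.78 [320. 207.] ray [0.5189 0.265  0.052 ] circle@z [0.5191 0.2656] 0.0387
tcp at hub top (np.float64(316.9743798987331), np.float64(223.35353674820578)) hubtop pts [0.52084821 0.26628728 0.084     ]
```

View pics/w2c.png

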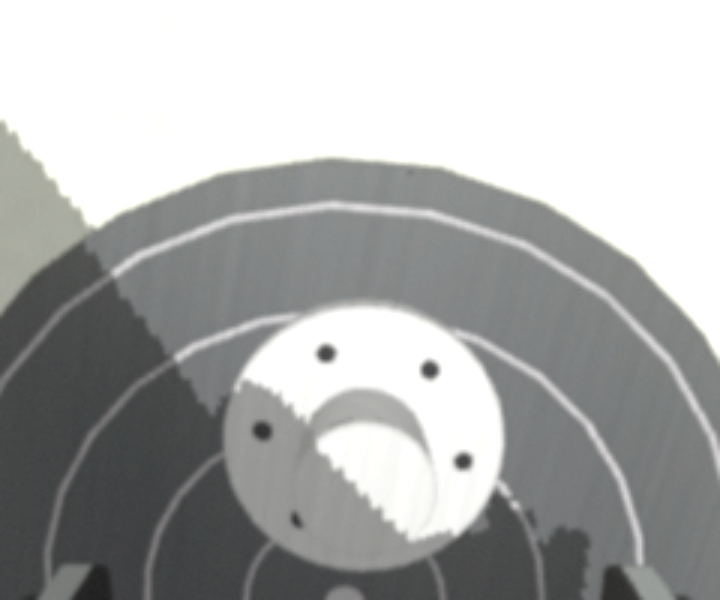

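The flange circle and hub top put the cap at about (0.519, 0.266). I'll descend and grip the hub.

apply_moves(series=[[0, 0.003, -0.03, 0, 0, 0], [0, 0.003, -0.055, 0, 0, 0], [0, 0.003, -0.077, 0, 0, 0], [0, 0.003, -0.077, 0, 0, 0], [0, 0.003, -0.077, 0, 0, 0]])

```text
time: 5.78
eef_pos: [0.5179, 0.2652, 0.0771]
tcp_rot: [0.145, 0.989, 0.0, 0.0]
contact_force: [-0.0, 0.4, 1.4]
opening: 0.997
finger_force: 0.0
```

apply_moves(series=[[0, 0, 0, 0, 0, 0], [0, 0, 0, 0, 0, 0], [0, 0, 0, 0, 0, 0], [0, 0, 0, 0, 0, 0], [0, 0, 0, 0, 0, 0], [0, 0, 0, 0, 0, 0], [0, 0, 0, 0, 0, 0], [0, 0, 0, 0, 0, 0]], jaw=0, squeeze=70)

```text
time: 6.78
eef_pos: [0.5181, 0.2652, 0.0775]
tcp_rot: [0.145, 0.989, 0.0, 0.001]
contact_force: [-0.2, 0.1, 4.8]
opening: 0.382
finger_force: 69.9
```

apply_moves(series=[[0, 0, 0.02, 0, 0, 0], [0, 0, 0.06, 0, 0, 0], [0, 0, 0.1, 0, 0, 0], [0, 0, 0.12, 0, 0, 0], [0, 0, 0.12, 0, 0, 0], [0, 0, 0.12, 0, 0, 0], [0, 0, 0.12, 0, 0, 0]])

```text
time: 7.65
eef_pos: [0.5165, 0.2647, 0.1708]
tcp_rot: [0.145, 0.989, -0.001, -0.002]
contact_force: [0.2, 0.4, -1.8]
opening: 0.374
finger_force: 69.7
```

```bash

python3 - <<'E'
from h import *
s=ctrl.get_state(); z=s['eef_pos'][2]
s,im=look('w3',[('cap',z-.025)])
print('tcp proj flange',proj('wrist',list(s['eef_pos'][:2])+[z-.025],s),s['opening'],s['finger_force'])
cv2.imwrite('pics/w3c.png',cv2.convertScaleAbs(im[100:400,120:520,::-1],alpha=1.5))
E
```

```text
tcp [0.5165 0.2647 0.1708] 7.65 [ 0.2  0.4 -1.8]
cap 0.91 [319. 238.] ray [0.5127 0.2672 0.1458] circle@z [0.5194 0.2649] 0.0418
tcp proj flange (np.float64(317.0499370504883), np.float64(244.5915326959522)) 0.3735736913671899 69.65022796648555
```

View pics/w3c.png

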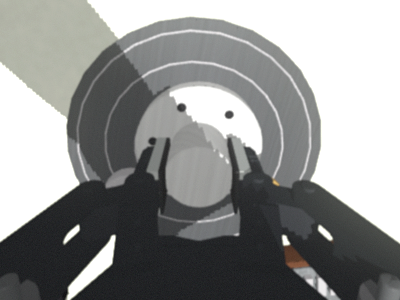

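The cap is level in the grip, centred to about 1 mm. Carry it to above the pin.

apply_moves(series=[[0, -0.04, 0, 0, 0, 0], [0, -0.1, 0, 0, 0, 0], [0, -0.17, 0, 0, 0, 0], [-0.005, -0.24, 0, 0, 0, 0], [-0.01, -0.31, 0, 0, 0, 0], [-0.015, -0.38, 0, 0, 0, 0], [-0.02, -0.45, 0, 0, 0, 0], [-0.022, -0.51, 0, 0, 0, 0], [-0.022, -0.55, 0, 0, 0, 0], [-0.022, -0.58, 0, 0, 0, 0], [-0.022, -0.58, -0.03, 0, 0, 0], [-0.022, -0.58, -0.055, 0, 0, 0], [-0.022, -0.58, -0.07, 0, 0, 0], [-0.022, -0.58, -0.07, 0, 0, 0], [-0.022, -0.58, -0.07, 0, 0, 0], [-0.022, -0.58, -0.07, 0, 0, 0]])

```text
time: 9.75
eef_pos: [0.5006, -0.1992, 0.1178]
tcp_rot: [0.145, 0.989, -0.0, 0.001]
contact_force: [0.4, 0.1, -2.3]
opening: 0.373
finger_force: 70.0
```

```bash

python3 - <<'E'
from h import *
s=ctrl.get_state(); print(s['eef_pos'].round(4),s['contact_force'].round(2),s['tcp_rot'].round(4))
d=(np.array([.4995,-.2005])-s['eef_pos'][:2])/.8; print(d)
E
```

```text
[ 0.5006 -0.1992  0.1178] [ 0.41  0.13 -2.28] [ 1.448e-01  9.895e-01 -4.000e-04  1.000e-03]
[-0.00136314 -0.00157301]
```

apply_moves(series=[[-0.002, -0.0015, -0.005, 0, 0, 0], [-0.002, -0.0015, -0.01, 0, 0, 0], [-0.002, -0.0015, -0.014, 0, 0, 0], [-0.002, -0.0015, -0.017, 0, 0, 0], [-0.002, -0.0015, -0.02, 0, 0, 0], [-0.002, -0.0015, -0.02, 0, 0, 0], [-0.002, -0.0015, -0.02, 0, 0, 0]])

```text
time: 10.62
eef_pos: [0.4984, -0.2002, 0.1008]
tcp_rot: [0.145, 0.989, -0.0, 0.0]
contact_force: [-0.3, 0.2, -2.4]
opening: 0.372
finger_force: 70.0
```

No contact force with the underside below tip height, so the bore appears to be over the pin. Continuing gently.

apply_moves(series=[[0, 0, -0.003, 0, 0, 0], [0, 0, -0.006, 0, 0, 0], [0, 0, -0.008, 0, 0, 0], [0, 0, -0.008, 0, 0, 0], [0, 0, -0.008, 0, 0, 0]])

```text
time: 11.25
eef_pos: [0.4983, -0.2001, 0.0943]
tcp_rot: [0.145, 0.989, 0.0, -0.0]
contact_force: [-0.5, -0.1, -2.2]
opening: 0.371
finger_force: 70.0
```

apply_moves(series=[[0, 0, -0.001, 0, 0, 0], [0, 0, -0.002, 0, 0, 0], [0, 0, -0.003, 0, 0, 0], [0, 0, -0.004, 0, 0, 0], [0, 0, -0.004, 0, 0, 0], [0, 0, -0.004, 0, 0, 0]])

```text
time: 12.0
eef_pos: [0.4986, -0.2003, 0.0917]
tcp_rot: [0.145, 0.989, -0.0, 0.0]
contact_force: [-2.2, 1.6, 6.0]
opening: 0.375
finger_force: 70.4
```

apply_moves(series=[[0, 0, -0.001, 0, 0, 0], [0, 0, -0.002, 0, 0, 0], [0, 0, -0.003, 0, 0, 0], [0, 0, -0.004, 0, 0, 0], [0, 0, -0.004, 0, 0, 0], [0, 0, -0.004, 0, 0, 0]])

```text
time: 12.75
eef_pos: [0.4987, -0.2003, 0.0892]
tcp_rot: [0.145, 0.989, -0.0, 0.0]
contact_force: [-3.2, 2.0, 8.0]
opening: 0.374
finger_force: 70.7
```

apply_moves(series=[[0, 0, -0.001, 0, 0, 0], [0, 0, -0.002, 0, 0, 0], [0, 0, -0.003, 0, 0, 0], [0, 0, -0.003, 0, 0, 0], [0, 0, -0.003, 0, 0, 0]])

```text
time: 13.38
eef_pos: [0.4987, -0.2003, 0.0885]
tcp_rot: [0.145, 0.989, 0.0, -0.0]
contact_force: [-8.3, 4.6, 18.6]
opening: 0.372
finger_force: 71.8
```

The force jumped with almost no travel and the underside works out at 0.051, so the cap is on the datum ring. I'll ease the side load slightly, then check.

apply_moves(series=[[-0.0005, 0.0003, -0.0005, 0, 0, 0], [-0.001, 0.0006, -0.0005, 0, 0, 0], [-0.001, 0.0006, -0.0005, 0, 0, 0], [-0.001, 0.0006, -0.0005, 0, 0, 0]])

```text
time: 13.88
eef_pos: [0.4986, -0.2003, 0.0885]
tcp_rot: [0.145, 0.989, -0.0, 0.001]
contact_force: [-7.0, 2.9, 17.4]
opening: 0.377
finger_force: 71.8
```

```bash

python3 - <<'E'
from h import *
s=ctrl.get_state(); print(s['time'],s['eef_pos'].round(4),s['contact_force'].round(2),s['wrist_torque'].round(2),s['finger_force'])
im=ctrl.read_camera('scene')
a=cv2.resize(im[220:360,140:330,::-1],None,fx=3,fy=3,interpolation=cv2.INTER_CUBIC)
w=ctrl.read_camera('wrist')[120:330,200:440,::-1]; b=cv2.resize(w,(int(240*2),420))
cv2.imwrite('pics/f.png',cv2.resize(np.hstack([a,b]),None,fx=.75,fy=.75))
E
```

```text
13.875 [ 0.4986 -0.2003  0.0885] [-7.03  2.85 17.36] [ 0.67  1.11 -0.03] 71.8409293206605
```

View pics/f.png

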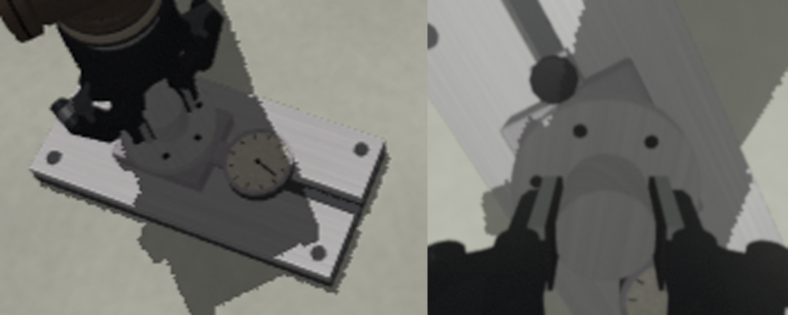

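The scene crop (left) shows the cap flat on the locator. The dial needle at about (265,168) has swung roughly half a turn from where it started, so the sleeve is pressed. The wrist crop (right) shows the cap level beside the knob. Handing in.

```bash
python3 -c "
from plant import ctrl
print(ctrl.sign_off())"
```

```text
the job is handed in; nothing more can be done
None
```

I fitted the end cap on the gauge pin and handed the job in with the arm still holding it pressed home, level and gripped at about 72 N; `sign_off` returned no verdict, but pose, force and dial needle all indicate it is fully seated.

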